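Clear the specimen vise and click its ratchet lever up four notches

TASK

Slide the vise jaw open by its black knob, 2 cm or more, lift the finished drilled plate out and set it down in the steel tray. Then take the red knob of the ratchet lever and swing the lever counter-clockwise (seen from above) exactly four clicks from where it rests - you feel each click, and it cannot be taken back - so that the brass support is raised for the next specimen. Finish holding the lever still there, gripper closed on the red knob; leave the jaw open and do not disturb the vials, stopper and marker.

Things in the scene. Friction and masses are not known exactly. Their poses are not given: they have to be found in the camera images.
- fixture: grey specimen vise fixed to the bench, base 130 (x) x 240 (y) x 12 mm; origin under the base's centre, +x away from the robot at yaw 0. In its frame: vise axis along x at y = +55 mm, jaws 40 mm wide (y), tops 60 mm high, fixed jaw face at x = +12.5 mm; the lever's upright pivot at x = 0, y = -60 mm. A brass support under the specimen rises 2.5 mm a click.
- plate: finished drilled aluminium plate, 24 (x) x 46 (y) x 55 mm high, about 0.16 kg, two 10 mm holes through it; origin under its centre. It starts upright in the vise at x = 0, y = +55 mm of the fixture, underside 30 mm above the bench, 25 mm of it above the jaws and 3 mm past them at each end, so it can be gripped over its 46 mm length (y).
- tray: bright open steel tray left of the vise, 112 (x) x 162 (y) x 23 mm over its rim, 98 x 148 mm inside, floor 2 mm thick; origin at the centre of its underside.
- jaw_knob (a point): black upright round knob on the sliding jaw, 16 mm diameter; this point is at its foot on the jaw's top (60 mm above the bench), grip it 10 to 50 mm above it, top at 53 mm. At the closed jaw it stands at x = -37.5 mm, y = +55 mm in the fixture's frame.
- vise_jaw (a joint): sliding jaw, m: 0 closed on the plate, grows as it slides along the fixture's -x (towards the robot), stop at 0.040. It moves against about 3 N of friction and stays where it is left; 0.02 or more counts as open.
- lever_knob (a point): red upright round knob at the end of the ratchet lever, 16 mm diameter, 110 mm from the pivot; this point is at its foot on the lever, 39 mm above the bench, grip it 10 to 50 mm above it, top at 53 mm. It turns with the lever (it does not spin on it).
- ratchet_lever (a joint): ratchet lever, rad: 0 at its first rest, where the knob lies at -150 deg from the pivot in the fixture's frame (counter-clockwise from its +x); grows counter-clockwise, stop at 1.72. Clicks seat at each 0.286. The knob resists with 3 rising to 7 N; about 0.07 before seating the pawl drops and the force falls below 0: the click. It cannot go back past a click; let go in between it falls back to it.
- vial_red: small red-capped vial, 29 mm diameter x 54 mm, origin under its centre; a bystander
- vial_blue: small blue-capped vial, 29 mm diameter x 54 mm, origin under its centre; a bystander
- stopper: cork stopper, 41 mm diameter x 32 mm, origin under its centre; a bystander
- pen_marker: black and white marker pen lying on the bench, 135 mm long, 17 mm thick, origin under its centre; a bystander

How it is judged (in metres and radians):
On the way, in this order (a step that is already met when the one before it is completed fails the run):
1. the jaw is slid open (at least 18 mm) with the plate still standing in the vise (value of joint vise_jaw above 0.018 m and height (world z) of plate below 0.045 m and horizontal distance between plate and fixture below 0.085 m), for 0.1 s.
2. the plate rests in the tray, let go, the lever not yet advanced (x of plate in the frame of tray between -0.05 and 0.05 m and y of plate in the frame of tray between -0.075 and 0.075 m and z of plate in the frame of tray between -0.005 and 0.032 m and linear speed of plate below 0.05 m/s and contact force between the fingers and plate below 0.1 N and value of joint ratchet_lever below 0.2 rad), for 0.2 s.
3. the lever is past its fourth click (value of joint ratchet_lever above 1.112 rad and contact force between the fingers and ratchet_lever above 1 N), for 0.1 s.
At the end, for the whole second after the job is handed in: The plate lies or stands at rest inside the tray, untouched; the jaw is still open (15 mm or more); the lever is past its fourth click and short of its fifth (1.112 to 1.345 rad), still, and the fingers hold its red knob with more than 2 N (x of plate in the frame of tray between -0.05 and 0.05 m and y of plate in the frame of tray between -0.075 and 0.075 m and z of plate in the frame of tray between -0.005 and 0.032 m and linear speed of plate below 0.05 m/s and contact force between the fingers and plate below 0.1 N and value of joint vise_jaw above 0.015 m and value of joint ratchet_lever between 1.112 and 1.345 rad and velocity of joint ratchet_lever between -0.05 and 0.05 rad/s and contact force between the fingers and ratchet_lever above 2 N); the arm keeps its last pose, push and grip.
It fails at once if the red-capped vial is pushed away by more than 4 cm or knocked over (distance of vial_red from where it was at the start of the episode above 0.04 m or angle between vial_red's own z axis and vertical above 0.6 rad).
It fails at once if the blue-capped vial is pushed away by more than 4 cm or knocked over (distance of vial_blue from where it was at the start of the episode above 0.04 m or angle between vial_blue's own z axis and vertical above 0.6 rad).
It fails at once if the cork stopper is pushed away by more than 4 cm or knocked over (distance of stopper from where it was at the start of the episode above 0.04 m or angle between stopper's own z axis and vertical above 0.6 rad).
It fails at once if the marker pen is pushed away by more than 4 cm (distance of pen_marker from where it was at the start of the episode above 0.04 m).
It fails at once if the plate is let go more than about 3 cm above the tray (horizontal distance between plate and tray below 0.1 m and height (world z) of plate above 0.038 m and contact force between the fingers and plate below 0.1 N and contact force between plate and tray below 0.1 N).
It also fails if it takes over 69 s, if anything falls off the work surface, if the arm or the gripper's body presses on something with over 40 N, if the wrist force passes 120 N, or if a joint passes its speed limit or range.

ROBOT

A 6-joint arm with a two-finger parallel gripper is mounted at the origin on a cart in front of the work surface, level with it; the furniture and walls round the work are solid. World frame = base frame: x ahead of the robot, y to its left, z up, the work surface at z = 0. Lengths are in mm, angles in rad, forces in N, time in s.
With the tool pointing down it reaches from about 300 to 775 mm from the base axis. Payload 14.6 kg.
Tool frame: the origin (TCP) lies between the finger pads; the fingertips stand 8 mm ahead of it and the grasp point (between the pads) lies 11 mm behind it; z points along the fingers, y is the direction in which the jaws open and shut (so a half turn about z gives the same grasp; the last joint's range is limited). The gripper opens to 94 mm and grips with 3 to 60 N. Pads are 16 mm wide; open, the fingers measure 119 mm over their backs; the gripper's body (75 mm by 177 mm) begins 78 mm behind the grasp point.
Start: joints at [1.078, 0.3, 1.521, -0, 1.321, -0.067], TCP at [227.173, 500.881, 213.446] pointing down, gripper open.
Joint ranges: [-3.03, 3.03], [-0.79, 2.21], [0.23, 2.52], [-1.04, 4.18], [0, 3.07], [-2.55, 2.55]. Speed limits (rad/s): [2.22, 2.22, 2.57, 3.14, 3.14, 3.14].

INTERFACE

Orientations are given as [roll, pitch, yaw] about the fixed x, y, z axes, in that order (R = Rz(yaw) Ry(pitch) Rx(roll)).
In Python, from cell import manip gives the robot as it stands. The module is installed in compiled form; this text tells all that it offers.
- The arm moves only by the tool send_rows, never from a script. Its argument "series" is a list that holds one entry, the list of rows, each a list of 5 numbers: the opening, from 0 (shut) to 1 (fully open), then the shift along the tool's x, y, z in mm, then the turn about the tool's z in degrees. In form: [[[gripper, dx, dy, dz, roll], ...]]. A call has 1 to 10 rows; each row is the pose to reach, as a shift and turn from the pose commanded when the call began, along the tool's axes at that moment; what a row does not reach only later rows make up. A row lasts 1/10 s, in which the tool goes at most 50 mm and 8.59 degrees, less where a joint would pass 70% of its speed; a pose out of reach is approached as far as the arm can. A call with a gripper value outside its range is refused whole. The fingers move at their own pace and stop on an object; "newtons" is the grip in N (left out, the last holds). Time passes only in rows, so rows that repeat a pose let the fingers close. It gives the time, the measured TCP pose, the force and the opening at its end, in the units of the state.
- manip.read_state(): the state, without advancing time (a new reading comes with each control period).
- manip.camera(name): name is "side" or "top"; returns a dict with "img" (400x640x3 uint8, red, green, blue), "vfov" (degrees; the focal length in pixels is half the picture's height over the tangent of half this angle, whatever the lens; pixels are square), "cx", "cy" (the principal point, pixels), "dist" ([k1, k2, p1, p2, k3] as OpenCV has them; the pictures are not rectified), "pose" (4x4, takes a point from camera to world coordinates). Camera axes: x right, y down, z forward; pixel columns grow to the right and rows downward; lengths in mm; the calibration is good to about 2 mm. A picture is of the moment at which its call begins. There is no depth.
- manip.sign_off(): hands the job in, once; it reports no verdict.
Trained networks look in a picture, given as the dict that the camera call returned (one of the last four; its "shot" number tells which), for a name from the list of things; names that differ only in an ending like _2 or _b are one class to them, and where a whole thing is asked for, a point or a joint stands for the part that bears it (a point fixed in the world has none). Each returns a list of dicts, best first, with "conf" (0 to 1); they miss things now and then, are a little off and sometimes report something else, mostly with a low value. They report only what shows in the picture. A call takes as long as a camera call.
- manip.find_in(target, picture): "rect" ([left, top, width, height] in pixels, round what is visible of it).
- manip.silhouettes(target, picture): "pixels" (400x640 bool, what is visible of it) and "rect" ([left, top, width, height] in pixels, round what is visible of it).
The state is a dict: "clock": time; "joints": joint angles; "qd": joint speeds; "effort": joint torques, N m; "eef_pos": TCP position; "eef_rot": TCP orientation; "wrist_force": force on the tool from outside, world axes, zero at the start; "moment": the same for the moment, N m; "finger_gap": finger opening in mm.
Only numpy, scipy, OpenCV 4.12 (cv2) and the standard library are available. Lean on these libraries where they do the work, as an engineer would, in place of code of your own. Each camera call takes 0.05 s, during which the arm holds its last target. There are 200 camera calls.

## Working session

There is one attempt and no reset: what is moved stays moved. The work goes in short steps, Python scripts to look and compute and a tool call to move; the robot and the scene stay as the last step left them, time stands still between calls to the robot, and variables do not carry over. Pictures are saved under pics/ and viewed, about 8 in all and at most 12, crops included, and the job is handed in when it is done.

Besides the shell and the picture viewer there is one more tool, called after ">>>" as name([rows], argument=value, ...), one row to a line, values as JSON. send_rows: Moves the arm, as the interface text tells. Its arguments: {"type":"object","properties":{"series":{"type":"array"},"newtons":{"type":"number"}},"required":["series"]}

```bash
mkdir -p pics; cat > h.py <<'E'
import numpy as np, cv2
from cell import manip
def K(c):
    f=200/np.tan(np.radians(c["vfov"])/2); return np.array([[f,0,c["cx"]],[0,f,c["cy"]],[0,0,1.]])
def ray(c,uv):
    p=cv2.undistortPoints(np.array([[uv]],float),K(c),np.array(c["dist"],float))[0,0]
    P=np.array(c["pose"]); return P[:3,3],P[:3,:3]@np.array([p[0],p[1],1])
def onz(c,uv,z):
    o,d=ray(c,uv); return (o+d*(z-o[2])/d[2])
def proj(c,X):
    T=np.linalg.inv(np.array(c["pose"])); r,_=cv2.Rodrigues(T[:3,:3])
    return cv2.projectPoints(np.array(X,float).reshape(-1,1,3),r,T[:3,3],K(c),np.array(c["dist"],float))[0][:,0]
E
python3 - <<'E'
from h import *
s=manip.read_state(); print(s)
for n in ("top","side"):
    c=manip.camera(n); cv2.imwrite(f"pics/{n}0.png",c["img"][...,::-1]); print(n,np.array(c["pose"]).round(2).tolist(),c["vfov"],c["dist"])
    for t in "fixture plate tray jaw_knob lever_knob vial_red vial_blue stopper pen_marker".split():
        print(t,[(np.round(d["rect"]).tolist(),round(d["conf"],2)) for d in manip.find_in(t,c)[:2]])
E
```

```text
{'clock': 0.0, 'joints': array([ 1.07843339e+00,  3.00449223e-01,  1.52159644e+00,  3.08091930e-05,
        1.32067845e+00, -6.66150408e-02]), 'qd': array([-1.58436672e-05, -3.76251023e-04,  1.35615950e-03,  1.02738402e-03,
        6.75114715e-05,  6.48765625e-04]), 'effort': array([ 8.91903583e-04, -5.31808662e+01, -3.52730048e+01,  7.08295754e-02,
        2.44613760e-02, -4.78972015e-05]), 'eef_pos': array([227.03387661, 500.67593428, 212.89182382]), 'eef_rot': array([-3.14046569e+00, -1.05091925e-04,  2.71583706e+00]), 'wrist_force': array([ 0.66716518,  0.35653587, -0.34931864]), 'moment': array([0.02250389, 0.03260502, 0.04850729]), 'finger_gap': 94.02242691099318}
top [[-0.0, -0.99, 0.17, 364.29], [-1.0, 0.0, 0.0, -46.1], [-0.0, -0.17, -0.99, 1159.75], [0.0, 0.0, 0.0, 1.0]] 49.497217303666574 [-0.02343357  0.          0.          0.          0.        ]
fixture [([295.0, 184.0, 92.0, 73.0], 0.84), ([312.0, 210.0, 18.0, 21.0], 0.75)]
plate [([312.0, 203.0, 19.0, 13.0], 0.76)]
tray [([208.0, 156.0, 15.0, 17.0], 0.42)]
jaw_knob [([313.0, 212.0, 18.0, 16.0], 0.81)]
lever_knob [([35
[... 226 characters left out ...]
252.0, 49.0, 10.0], 0.66)]
side [[-0.98, -0.08, 0.17, 341.3], [-0.19, 0.43, -0.88, 904.41], [0.0, -0.9, -0.43, 534.52], [0.0, 0.0, 0.0, 1.0]] 49.91009729442627 [-0.11052872  0.          0.          0.          0.        ]
fixture [([277.0, 185.0, 90.0, 65.0], 0.96), ([246.0, 261.0, 6.0, 19.0], 0.25)]
plate [([303.0, 200.0, 16.0, 32.0], 0.53), ([290.0, 272.0, 79.0, 63.0], 0.3)]
tray [([308.0, 201.0, 10.0, 33.0], 0.68), ([288.0, 271.0, 82.0, 64.0], 0.57)]
jaw_knob [([315.0, 200.0, 18.0, 33.0], 0.94)]
lever_knob [([319.0, 182.0, 50.0, 29.0], 0.69)]
vial_red [([248.0, 263.0, 6.0, 3.0], 0.43)]
vial_blue [([250.0, 264.0, 3.0, 17.0], 0.58)]
stopper [([252.0, 253.0, 19.0, 20.0], 0.52)]
pen_marker []
```

```bash
python3 - <<'E'
import cv2
a=cv2.imread("pics/top0.png")[130:290,180:500]; b=cv2.imread("pics/side0.png")[120:360,200:520]
cv2.imwrite("pics/a.png",cv2.resize(a,None,fx=2.5,fy=2.5,interpolation=3)); cv2.imwrite("pics/b.png",cv2.resize(b,None,fx=2.5,fy=2.5,interpolation=3))
E
```

```text
(no output)
```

View pics/a.png

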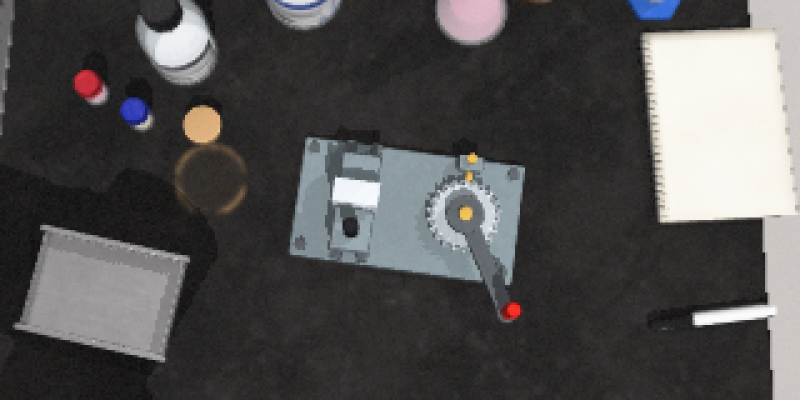

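View pics/b.png

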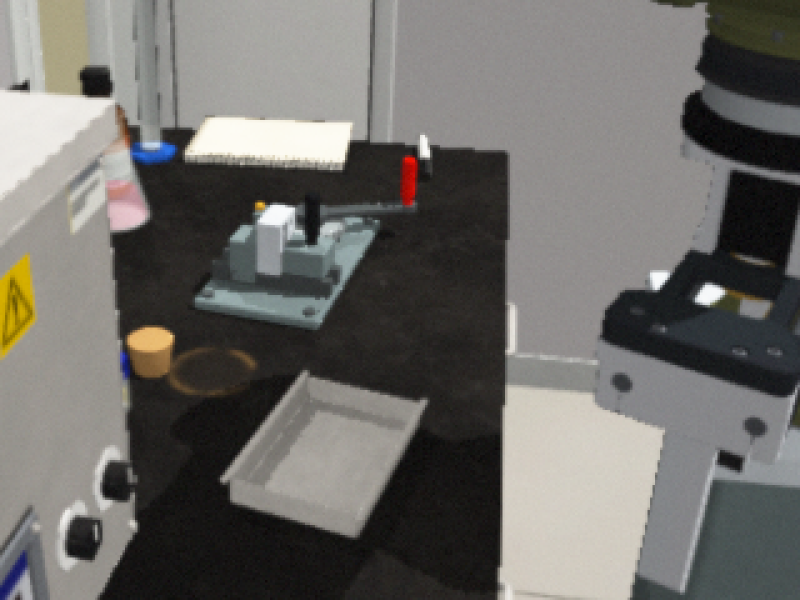

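```bash
cat > fit.py <<'E'
from h import *
from scipy.optimize import least_squares
cT=manip.camera("top"); cS=manip.camera("side")
t=lambda x,y:(180+x/2.5,130+y/2.5); s=lambda x,y:(200+x/2.5,120+y/2.5)
a=np.radians(-150)
F=[(cT,t(306,137),(65,120,12)),(cT,t(524,166),(65,-120,12)),(cT,t(511,284),(-65,-120,12)),(cT,t(290,254),(-65,120,12)),
 (cT,t(513,310),(110*np.cos(a),-60+110*np.sin(a),92)),(cT,t(350,225),(-37.5,55,113)),
 (cS,s(195,298),(65,120,12)),(cS,s(320,322),(-65,120,12)),(cS,s(410,157),(110*np.cos(a),-60+110*np.sin(a),92)),(cS,s(313,194),(-37.5,55,113))]
T=[(cT,t(43,227),(56,81,23)),(cT,t(188,259),(56,-81,23)),(cT,t(164,360),(-56,-81,23)),(cT,t(15,327),(-56,81,23)),
 (cS,s(307,374),(56,-81,23)),(cS,s(427,402),(-56,-81,23)),(cS,s(224,481),(56,81,23))]
def W(p,X):
    c,n=np.cos(p[2]),np.sin(p[2]); return np.array([p[0]+c*X[0]-n*X[1],p[1]+n*X[0]+c*X[1],X[2]])
def fit(L,p0):
    f=lambda p:np.concatenate([proj(c,W(p,X))[0]-uv for c,uv,X in L])
    r=least_squares(f,p0,loss="soft_l1",x_scale=[10,10,.1]); return r.x,f(r.x).reshape(-1,2)
if __name__=="__main__":
    for L,p0 in((F,(500,0,-.13)),(T,(400,200,-.15))):
        p,e=fit(L,p0); print(p.round(3)); print(e.round(1).tolist())
        if L is F:
            for n,X in dict(jaw=(-37.5,55,60),plate=(0,55,30),lever=F[4][2],pivot=(0,-60,39)).items(): print(n,W(p,X).round(1))
    for n,uv,z in(("red",t(88,80),54),("blue",t(134,108),54),("stop",t(202,124),32),("pen",t(650,320),10),("cable? ",t(5,50),0)): print(n,onz(cT,uv,z).round(0))
    cv2.imwrite("pics/full.png",cT["img"][...,::-1])
E
python3 fit.py
```

```text
[ 5.24119e+02 -9.38260e+01 -1.34000e-01]
[[-0.9, 0.0], [0.3, -0.0], [0.2, 0.8], [-1.4, 0.8], [0.4, 0.2], [-0.1, 0.8], [-1.1, -0.4], [-0.6, -1.3], [-0.6, -0.3], [-0.2, -1.0]]
jaw [494.3 -34.3  60. ]
plate [531.4 -39.3  30. ]
lever [ 414.4 -195.1   92. ]
pivot [ 516.1 -153.3   39. ]
[ 4.34306e+02  2.26933e+02 -2.12000e-01]
[[-1.2, -0.2], [0.2, -0.1], [-0.3, 1.7], [-1.0, 1.6], [-1.3, -2.6], [0.9, -2.1], [-1.1, -1.1]]
red [657. 242.  54.]
blue [627. 192.  54.]
stop [615. 124.  32.]
pen [ 408. -350.   10.]
cable?  [706. 350.   0.]
```

View pics/full.png

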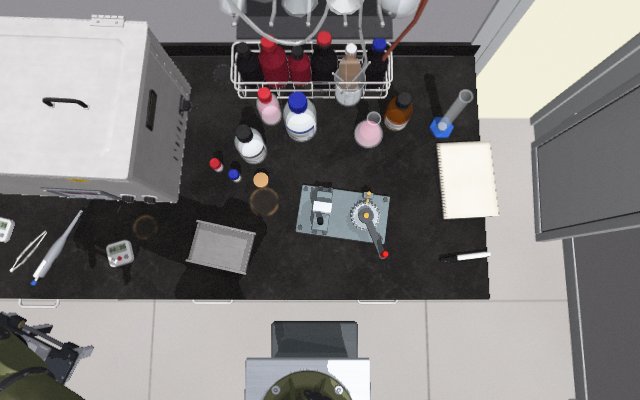

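```bash
cat > go.py <<'E'
# usage: go.py x y z yawdeg ... -> tool-frame shift/turn from the measured pose, per target
import sys; from h import *
from scipy.spatial.transform import Rotation as Ro
s=manip.read_state(); R=Ro.from_euler("xyz",s["eef_rot"])
print("t",round(s["clock"],2),"pos",s["eef_pos"].round(1),"yaw",np.degrees(s["eef_rot"]).round(2),"j",s["joints"].round(2),"F",s["wrist_force"].round(1),"gap",round(s["finger_gap"],1))
v=np.array(sys.argv[1:],float).reshape(-1,4)
for q in v:
    d=R.inv().apply(q[:3]-s["eef_pos"]); r=(np.degrees(s["eef_rot"][2])-q[3]+180)%360-180
    print(q,"->",d.round(1),"turn",r.round(2))
E
python3 go.py 494.3 -34.3 200 172.3  494.3 -34.3 79 172.3
```

```text
t 1.1 pos [227.2 500.9 213.4] yaw [-180.     0.   155.6] j [ 1.08  0.3   1.52 -0.    1.32 -0.07] F [ 0.4  0.  -0. ] gap 94.0
[494.3 -34.3 200.  172.3] -> [-464.3 -377.1   13.4] turn -16.7
[494.3 -34.3  79.  172.3] -> [-464.3 -377.1  134.4] turn -16.7
```

>>> send_rows([
  [[0.5, -19, -15, 0, -1], [0.5, -46, -38, 0, -2], [0.5, -83, -68, 0, -3], [0.5, -120, -98, 0, -5], [0.5, -157, -128, 0, -6], [0.5, -195, -158, 0, -7], [0.5, -232, -188, 0, -9], [0.5, -269, -218, 0, -11], [0.5, -306, -248, 0, -12], [0.5, -343, -278, 0, -13]],
], newtons=20)

```text
clock: 2.1
eef_pos: [425.3, 104.1, 213.8]
eef_rot: [3.141, 0.001, 2.943]
wrist_force: [0.2, 0.1, -0.5]
finger_gap: 47.3
```

```bash
python3 go.py 494.3 -34.3 200 172.3  494.3 -34.3 140 172.3
```

```text
t 2.1 pos [425.3 104.1 213.8] yaw [1.7998e+02 4.0000e-02 1.6865e+02] j [ 0.16  0.05  1.82  0.    1.28 -1.22] F [ 0.2  0.1 -0.5] gap 47.3
[494.3 -34.3 200.  172.3] -> [ -94.9 -122.1   13.8] turn -3.65
[494.3 -34.3 140.  172.3] -> [ -94.9 -122.2   73.8] turn -3.65
```

>>> send_rows([
  [[0.5, -28, -36, 10, -1], [0.5, -56, -72, 25, -2], [0.5, -80, -103, 40, -3], [0.5, -92, -118, 58, -3.6], [0.5, -95, -122, 70, -3.6], [0.5, -95, -122, 74, -3.6], [0.5, -95, -122, 74, -3.6]],
])

```text
clock: 2.8
eef_pos: [493.3, -31.5, 139.3]
eef_rot: [3.141, -0.001, 3.006]
wrist_force: [-0.1, -0.4, -0.1]
finger_gap: 47.0
```

```bash
python3 go.py 494.3 -34.3 79 172.3; python3 - <<'E'
from h import *
c=manip.camera("top"); a=c["img"][160:280,260:420,::-1]
d=manip.camera("side"); b=d["img"][120:260,240:420,::-1]
a=cv2.resize(a,(400,300),interpolation=3); b=cv2.resize(b,(386,300),interpolation=3)
cv2.imwrite("pics/c.png",np.hstack([a,b]))
E
```

```text
t 2.8 pos [493.3 -31.5 139.3] yaw [ 1.7999e+02 -4.0000e-02  1.7223e+02] j [-0.14  0.25  1.76  0.    1.13 -1.57] F [-0.1 -0.4 -0.1] gap 47.0
[494.3 -34.3  79.  172.3] -> [-1.4 -2.7 60.3] turn -0.07
```

View pics/c.png

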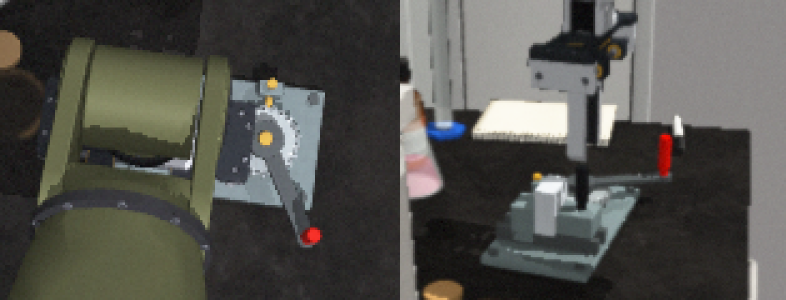

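>>> send_rows([
  [[0.5, -1, -3, 10, 0], [0.5, -1, -3, 25, 0], [0.5, -1, -3, 40, 0], [0.5, -1, -3, 52, 0], [0.5, -1, -3, 60, 0], [0.5, -1, -3, 60, 0], [0.0, -1, -3, 60, 0], [0.0, -1, -3, 60, 0], [0.0, -1, -3, 60, 0], [0.0, -1, -3, 60, 0]],
], newtons=15)

```text
clock: 3.9
eef_pos: [494.6, -34.7, 79.8]
eef_rot: [3.14, 0.001, 3.005]
wrist_force: [4.2, 29.0, 3.2]
finger_gap: 19.0
```

```bash
python3 go.py 494.3 -34.3 79 172.3
```

```text
t 3.9 pos [494.6 -34.7  79.8] yaw [1.7990e+02 4.0000e-02 1.7218e+02] j [-0.14  0.34  1.81  0.    0.99 -1.58] F [ 4.2 29.   3.2] gap 19.0
[494.3 -34.3  79.  172.3] -> [0.4 0.3 0.8] turn -0.12
```

>>> send_rows([
  [[0.0, 0, 1, 0, 0], [0.0, 0, 1.5, 0, 0], [0.0, 0, 1.5, 0, 0], [0.0, 0, 1.5, 0, 0]],
], newtons=30)

```text
clock: 4.3
eef_pos: [494.9, -32.9, 79.8]
eef_rot: [3.14, 0.001, 3.006]
wrist_force: [1.8, 10.3, 0.9]
finger_gap: 15.2
```

>>> send_rows([
  [[0.0, 1, 0.5, 0, 0], [0.0, 4, 0.8, 0, 0], [0.0, 9, 0.8, 0, 0], [0.0, 14, 0.8, 0, 0], [0.0, 19, 0.8, 0, 0], [0.0, 24, 0.8, 0, 0], [0.0, 28, 0.8, 0, 0], [0.0, 30, 0.8, 0, 0], [0.0, 30, 0.8, 0, 0], [0.0, 30, 0.8, 0, 0]],
])

```text
clock: 5.3
eef_pos: [465.0, -28.5, 79.8]
eef_rot: [3.141, 0.001, 3.005]
wrist_force: [0.1, 6.5, 3.5]
finger_gap: 15.3
```

```bash
python3 go.py 531.4 -38.3 150 172.3
```

```text
t 5.3 pos [465.  -28.5  79.8] yaw [1.7994e+02 3.0000e-02 1.7220e+02] j [-0.14  0.28  1.89  0.    0.97 -1.58] F [0.1 6.5 3.5] gap 15.3
[531.4 -38.3 150.  172.3] -> [-67.2  -0.6 -70.1] turn -0.1
```

>>> send_rows([
  [[0.5, 0, 0.5, 0, 0], [0.75, 0, 0.5, 0, 0], [0.75, 0, 0.5, -10, 0], [0.75, 0, 0.5, -30, 0], [0.75, 0, 0.5, -50, 0], [0.75, -8, 0.5, -58, 0], [0.75, -30, 0.5, -60, 0], [0.75, -55, 0.5, -60, 0], [0.75, -66, 0.5, -60, 0], [0.75, -67.5, 0.5, -60, 0]],
])

```text
clock: 6.3
eef_pos: [532.8, -38.0, 139.0]
eef_rot: [-3.142, -0.0, 3.005]
wrist_force: [-0.7, 0.1, 0.4]
finger_gap: 70.6
```

```bash
python3 go.py 531.9 -37 66 172.3;  python3 - <<'E'
from h import *
d=manip.camera("side"); b=d["img"][150:260,260:380,::-1]
cv2.imwrite("pics/d.png",cv2.resize(b,None,fx=5,fy=5,interpolation=3))
E
```

```text
t 6.3 pos [532.8 -38.  139. ] yaw [-1.8000e+02 -2.0000e-02  1.7219e+02] j [-0.14  0.34  1.65 -0.    1.15 -1.57] F [-0.7  0.1  0.4] gap 70.6
[531.9 -37.   66.  172.3] -> [ 1.   0.9 73. ] turn -0.11
```

View pics/d.png

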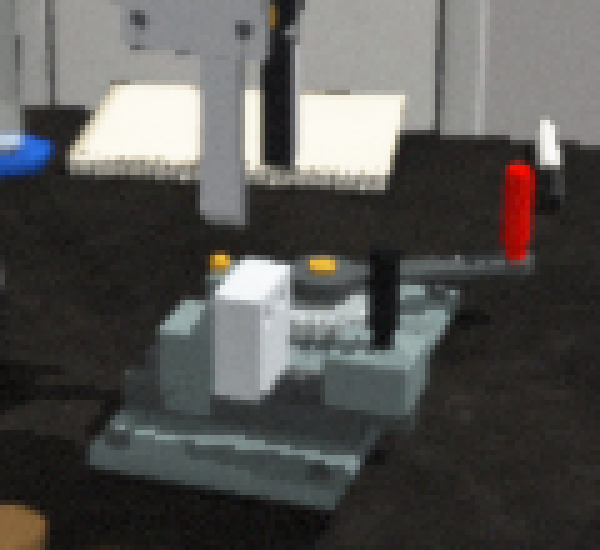

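>>> send_rows([
  [[0.75, 1, 1, 10, 0], [0.75, 1, 1, 28, 0], [0.75, 1, 1, 46, 0], [0.75, 1, 1, 62, 0], [0.75, 1, 1, 71, 0], [0.75, 1, 1, 73, 0], [0.75, 1, 1, 73, 0], [0.45, 1, 1, 73, 0], [0.3, 1, 1, 73, 0], [0.3, 1, 1, 73, 0]],
], newtons=15)

```text
clock: 7.35
eef_pos: [531.2, -36.7, 66.9]
eef_rot: [-3.142, 0.001, 3.005]
wrist_force: [0.6, -0.1, 0.9]
finger_gap: 49.8
```

```bash
python3 go.py 531.9 -37 66 172.3
```

```text
t 7.35 pos [531.2 -36.7  66.9] yaw [-1.800e+02  4.000e-02  1.722e+02] j [-0.14  0.43  1.71 -0.    1.   -1.57] F [ 0.6 -0.1  0.9] gap 49.8
[531.9 -37.   66.  172.3] -> [-0.8 -0.2  0.9] turn -0.1
```

>>> send_rows([
  [[0.3, 0, 0, 0, 0], [0.3, 0, 0, 0, 0], [0.3, 0, 0, 0, 0], [0.3, 0, 0, 0, 0]],
], newtons=40)

```text
clock: 7.75
eef_pos: [531.2, -36.7, 66.8]
eef_rot: [-3.141, 0.001, 3.006]
wrist_force: [-1.3, -1.0, 5.7]
finger_gap: 45.5
```

>>> send_rows([
  [[0.3, 0, 0, -4, 0], [0.3, 0, 0, -12, 0], [0.3, 0, 0, -24, 0], [0.3, 0, 0, -40, 0], [0.3, 0, 0, -56, 0], [0.3, 0, 0, -70, 0], [0.3, 0, 0, -78, 0], [0.3, 0, 0, -80, 0], [0.3, 0, 0, -80, 0]],
])

```text
clock: 8.65
eef_pos: [530.9, -36.6, 146.4]
eef_rot: [3.142, -0.0, 3.006]
wrist_force: [-0.4, 0.8, -2.2]
finger_gap: 45.6
```

```bash
python3 go.py 434 227 147 167.9
```

```text
t 8.65 pos [530.9 -36.6 146.4] yaw [ 1.800e+02 -1.000e-02  1.722e+02] j [-0.14  0.33  1.65  0.    1.17 -1.57] F [-0.4  0.8 -2.2] gap 45.6
[434.  227.  147.  167.9] -> [131.8 248.   -0.6] turn 4.3
```

>>> send_rows([
  [[0.3, 5, 10, 0, 0], [0.3, 17, 32, 0, 0.5], [0.3, 34, 64, 0, 1], [0.3, 52, 98, 0, 1.5], [0.3, 70, 132, 0, 2], [0.3, 88, 166, 0, 2.6], [0.3, 106, 200, 0, 3.2], [0.3, 120, 226, 0, 3.8], [0.3, 129, 243, 0, 4.2], [0.3, 132, 248, 0, 4.3]],
])

```text
clock: 9.65
eef_pos: [432.5, 228.7, 145.9]
eef_rot: [-3.141, -0.001, 2.933]
wrist_force: [0.4, -0.6, -1.1]
finger_gap: 45.9
```

```bash
python3 go.py 434 227 38 167.9;  python3 - <<'E'
from h import *
d=manip.camera("side"); b=d["img"][150:350,240:400,::-1]
cv2.imwrite("pics/e.png",cv2.resize(b,None,fx=3,fy=3,interpolation=3))
E
```

```text
t 9.65 pos [432.5 228.7 145.9] yaw [-1.7997e+02 -6.0000e-02  1.6802e+02] j [ 0.41  0.24  1.77  0.    1.14 -0.95] F [ 0.4 -0.6 -1.1] gap 45.9
[434.  227.   38.  167.9] -> [ -1.9  -1.3 107.9] turn 0.12
```

View pics/e.png

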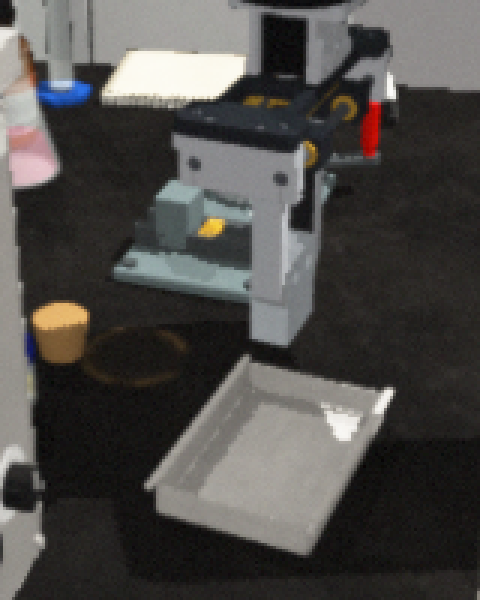

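>>> send_rows([
  [[0.3, -1, -1, 10, 0], [0.3, -2, -1, 30, 0], [0.3, -2, -1, 54, 0], [0.3, -2, -1, 76, 0], [0.3, -2, -1, 92, 0], [0.3, -2, -1, 101, 0], [0.3, -2, -1, 104, 0], [0.3, -2, -1, 106, 0], [0.3, -2, -1, 106, 0], [0.3, -2, -1, 106, 0]],
])

```text
clock: 10.7
eef_pos: [435.9, 225.7, 41.0]
eef_rot: [3.141, 0.001, 2.93]
wrist_force: [0.6, -0.6, -2.1]
finger_gap: 45.8
```

```bash
python3 go.py 434 227 38 167.9
```

```text
t 10.7 pos [435.9 225.7  41. ] yaw [1.7997e+02 5.0000e-02 1.6790e+02] j [ 0.4   0.39  1.84 -0.    0.9  -0.96] F [ 0.6 -0.6 -2.1] gap 45.8
[434.  227.   38.  167.9] -> [2.2 0.9 3. ] turn 0.0
```

>>> send_rows([
  [[0.3, 0, 0, 1, 0], [0.3, 0, 0, 1.5, 0], [0.3, 0, 0, 2, 0], [0.3, 0, 0, 2, 0]],
])

```text
clock: 11.1
eef_pos: [435.7, 225.6, 38.8]
eef_rot: [3.141, 0.0, 2.931]
wrist_force: [-2.9, -0.5, 4.3]
finger_gap: 45.7
```

>>> send_rows([
  [[0.6, 0, 0, 0, 0], [0.75, 0, 0, 0, 0], [0.75, 0, 0, 0, 0], [0.75, 0, 0, 0, 0], [0.75, 0, 0, -5, 0], [0.75, 0, 0, -20, 0], [0.75, 0, 0, -45, 0], [0.75, 0, 0, -75, 0], [0.75, 0, 0, -105, 0], [0.75, 0, 0, -120, 0]],
])

```text
clock: 12.1
eef_pos: [436.2, 225.9, 161.3]
eef_rot: [3.14, 0.003, 2.93]
wrist_force: [0.3, -0.7, 0.6]
finger_gap: 70.4
```

```bash
python3 go.py 414.4 -195.1 158 22.3;  python3 - <<'E'
from h import *
d=manip.camera("side"); b=d["img"][150:350,240:400,::-1]
cv2.imwrite("pics/f.png",cv2.resize(b,None,fx=3,fy=3,interpolation=3))
E
```

```text
t 12.1 pos [436.2 225.9 161.3] yaw [1.7989e+02 1.5000e-01 1.6790e+02] j [ 0.4   0.22  1.75  0.    1.17 -0.96] F [ 0.3 -0.7  0.6] gap 70.4
[ 414.4 -195.1  158.    22.3] -> [ -66.9 -416.2    2.7] turn 145.6
```

View pics/f.png

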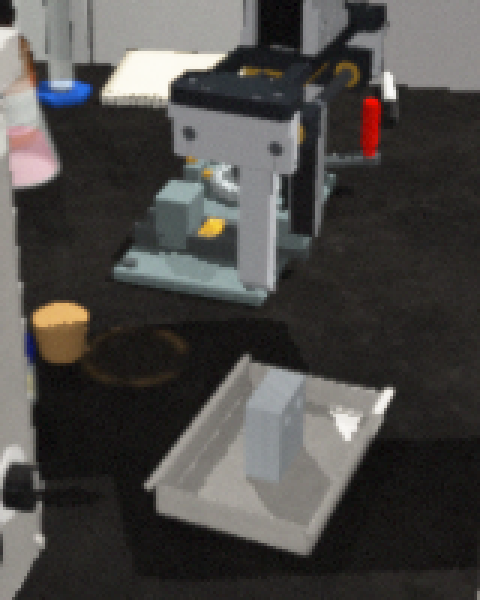

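>>> send_rows([
  [[0.5, -3, -20, 0, 5], [0.5, -10, -65, 0, 13], [0.5, -18, -112, 0, 21], [0.5, -26, -160, 0, 29], [0.5, -34, -208, 0, 37], [0.5, -42, -256, 0, 45], [0.5, -50, -304, 0, 53], [0.5, -57, -352, 0, 61], [0.5, -63, -392, 0, 69], [0.5, -67, -416, 0, 77]],
])

```text
clock: 13.15
eef_pos: [413.2, -197.7, 158.1]
eef_rot: [-3.141, 0.0, 1.579]
wrist_force: [-0.4, 0.6, -0.5]
finger_gap: 46.8
```

```bash
python3 go.py 414.4 -194.5 158 22.3; python3 - <<'E'
from fit import *
p,e=fit(F,(524,-94,-.13))
def red(c):
    h=c["img"].astype(int); m=((h[...,0]>130)&(h[...,1]<70)&(h[...,2]<70)).astype(np.uint8)
    n,l,st,ce=cv2.connectedComponentsWithStats(m)
    return [(st[i].tolist(),ce[i].round(1).tolist()) for i in range(1,n) if st[i][4]>8]
for c in (cT,cS):
    print(red(c), proj(c,[(414.4,-195.1,39),(414.4,-195.1,92)]).round(1).tolist())
E
```

```text
t 13.15 pos [ 413.2 -197.7  158.1] yaw [-179.98    0.     90.46] j [-0.53  0.15  1.84 -0.    1.15 -0.53] F [-0.4  0.6 -0.5] gap 46.8
[ 414.4 -194.5  158.    22.3] -> [3.2 1.2 0.1] turn 68.16
[([317, 31, 14, 14, 149], [323.8, 37.4]), ([261, 37, 14, 11, 88], [266.5, 42.9]), ([264, 87, 6, 4, 9], [266.8, 88.2]), ([258, 91, 14, 12, 61], [264.5, 97.6]), ([210, 158, 11, 11, 87], [214.4, 163.1])] [[382.8, 255.1], [385.6, 254.1]]
[([198, 31, 2, 7, 9], [198.4, 33.7]), ([199, 39, 3, 48, 79], [200.3, 60.0]), ([197, 91, 4, 26, 30], [198.8, 104.3]), ([196, 118, 2, 11, 12], [196.9, 123.4]), ([157, 142, 14, 11, 79], [163.8, 146.6]), ([361, 183, 6, 19, 95], [363.1, 191.4])] [[362.4, 200.1], [363.4, 182.5]]
```

>>> send_rows([
  [[0.5, 1, 0, 0, 7], [0.5, 2, 1, 0, 15], [0.5, 3, 1, 0, 23], [0.5, 3, 1.2, 0, 31], [0.5, 3.2, 1.2, 0, 39], [0.5, 3.2, 1.2, 0, 47], [0.5, 3.2, 1.2, 0, 55], [0.5, 3.2, 1.2, 0, 62], [0.5, 3.2, 1.2, 0, 67], [0.5, 3.2, 1.2, 0, 68.2]],
])

```text
clock: 14.25
eef_pos: [415.1, -191.1, 158.2]
eef_rot: [-3.141, 0.0, 0.397]
wrist_force: [1.1, 0.3, -0.2]
finger_gap: 47.0
```

```bash
python3 go.py 414.4 -194.3 58 22.3
```

```text
t 14.25 pos [ 415.1 -191.1  158.2] yaw [-1.7998e+02  1.0000e-02  2.2750e+01] j [-0.51  0.15  1.84  0.    1.15  0.66] F [ 1.1  0.3 -0.2] gap 47.0
[ 414.4 -194.3   58.    22.3] -> [ -1.8   2.7 100.2] turn 0.45
```

>>> send_rows([
  [[0.5, -1.8, 2.7, 10, 0.4], [0.5, -1.8, 2.7, 30, 0.4], [0.5, -1.8, 2.7, 45, 0.4], [0.5, -1.8, 2.7, 45, 0.4], [0.5, -1.8, 2.7, 45, 0.4]],
])

```text
clock: 14.75
eef_pos: [414.4, -195.1, 113.4]
eef_rot: [-3.141, 0.0, 0.391]
wrist_force: [-0.1, -1.2, 1.2]
finger_gap: 47.0
```

```bash
python3 go.py 414.4 -194.3 58 22.3; python3 - <<'E'
from h import *
d=manip.camera("side"); b=d["img"][140:230,310:430,::-1]
cv2.imwrite("pics/g.png",cv2.resize(b,None,fx=5,fy=5,interpolation=3))
E
```

```text
t 14.75 pos [ 414.4 -195.1  113.4] yaw [-1.7997e+02  2.0000e-02  2.2400e+01] j [-0.52  0.21  1.88 -0.    1.05  0.66] F [-0.1 -1.2  1.2] gap 47.0
[ 414.4 -194.3   58.    22.3] -> [ 0.3 -0.7 55.4] turn 0.1
```

View pics/g.png

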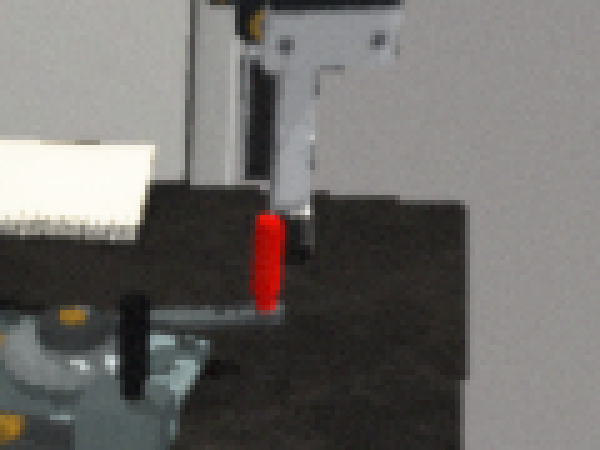

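>>> send_rows([
  [[0.5, 0, -0.5, 10, 0], [0.5, 0, -0.5, 28, 0], [0.5, 0, -0.5, 45, 0], [0.5, 0, -0.5, 54, 0], [0.5, 0, -0.5, 55, 0], [0.4, 0, -0.5, 55, 0], [0.25, 0, -0.5, 55, 0], [0.22, 0, -0.5, 55, 0]],
], newtons=6)

```text
clock: 15.6
eef_pos: [414.6, -194.9, 59.0]
eef_rot: [3.141, -0.001, 0.389]
wrist_force: [-1.3, 0.8, -0.4]
finger_gap: 26.4
```

>>> send_rows([
  [[0.1, 0, 0, 0, 0], [0.1, 0, 0, 0, 0], [0.1, 0, 0, 0, 0]],
])

```text
clock: 15.9
eef_pos: [414.3, -194.7, 58.7]
eef_rot: [3.142, -0.0, 0.389]
wrist_force: [-2.6, 2.5, 5.7]
finger_gap: 15.8
```

```bash
python3 go.py 414.4 -194.3 58 22.3
```

```text
t 15.9 pos [ 414.3 -194.7   58.7] yaw [ 1.80e+02 -1.00e-02  2.23e+01] j [-0.52  0.3   1.92  0.    0.92  0.66] F [-2.6  2.5  5.7] gap 15.8
[ 414.4 -194.3   58.    22.3] -> [ 0.2 -0.3  0.7] turn 0.0
```

>>> send_rows([
  [[0.05, 0, 0, 0, 0], [0.05, 0, 1.9, 0, -1], [0.05, 0.1, 5.8, 0, -3], [0.05, 0.4, 9.6, 0, -5], [0.05, 0.8, 13.4, 0, -7], [0.05, 1.4, 17.2, 0, -9], [0.05, 2.0, 21.0, 0, -11], [0.05, 2.8, 24.7, 0, -13], [0.05, 3.7, 28.5, 0, -15], [0.05, 4.5, 31.1, 0, -16.4]],
], newtons=30)

```text
clock: 16.9
eef_pos: [430.1, -221.6, 58.6]
eef_rot: [-3.141, 0.0, 0.677]
wrist_force: [-4.6, 4.7, 8.2]
finger_gap: 15.3
```

>>> send_rows([
  [[0.05, 0, 0, 0, 0], [0.05, 0, 0, 0, 0]],
])

```text
clock: 17.1
eef_pos: [430.5, -221.9, 58.7]
eef_rot: [3.141, -0.0, 0.676]
wrist_force: [-0.9, 1.4, 5.5]
finger_gap: 15.8
```

```bash
cat > lev.py <<'E'
import sys; from h import *
s=manip.read_state(); P=np.array([516,-152.9]); d=s["eef_pos"][:2]-P
th=(np.degrees(np.arctan2(d[1],d[0]))+157.7)
u=d/np.hypot(*d); F=s["wrist_force"][:2]
print("phi",th.round(2),"r",np.hypot(*d).round(2),"yaw-phi",(np.degrees(s["eef_rot"][2])-th).round(2),"Frad",(F@u).round(1),"Ftan",(F@[-u[1],u[0]]).round(1),"M",s["moment"].round(2),"gap",s["finger_gap"],s["clock"])
E
python3 lev.py
```

```text
phi 16.59 r 109.88 yaw-phi 22.12 Frad -0.2 Ftan -1.6 M [0.29 0.27 0.09] gap 15.824144651902923 17.1
```

>>> send_rows([
  [[0.05, 0, 0, 0, 0], [0.05, 0, 1.9, 0, -1], [0.05, 0.1, 5.8, 0, -3], [0.05, 0.4, 9.6, 0, -5], [0.05, 0.8, 13.4, 0, -7], [0.05, 1.4, 17.2, 0, -9], [0.05, 2.0, 21.0, 0, -11], [0.05, 2.8, 24.7, 0, -13], [0.05, 3.7, 28.5, 0, -15], [0.05, 4.5, 31.1, 0, -16.4]],
])

```text
clock: 18.1
eef_pos: [453.0, -243.2, 58.6]
eef_rot: [-3.141, 0.0, 0.963]
wrist_force: [-7.2, 3.7, 9.3]
finger_gap: 15.9
```

>>> send_rows([
  [[0.05, 0, 0, 0, 0], [0.05, 0, 0, 0, 0]],
])

```text
clock: 18.3
eef_pos: [453.5, -243.3, 58.7]
eef_rot: [3.141, -0.0, 0.962]
wrist_force: [-0.7, 2.0, 5.1]
finger_gap: 15.4
```

```bash
python3 lev.py
```

```text
phi 33.05 r 109.94 yaw-phi 22.06 Frad -1.2 Ftan -1.7 M [0.24 0.2  0.02] gap 15.368877037436516 18.3
```

>>> send_rows([
  [[0.05, 0, 0, 0, 0], [0.05, 0, 1.9, 0, -1], [0.05, 0.1, 5.8, 0, -3], [0.05, 0.4, 9.6, 0, -5], [0.05, 0.8, 13.4, 0, -7], [0.05, 1.4, 17.2, 0, -9], [0.05, 2.0, 21.0, 0, -11], [0.05, 2.8, 24.7, 0, -13], [0.05, 3.7, 28.5, 0, -15], [0.05, 4.5, 31.1, 0, -16.4]],
])

```text
clock: 19.3
eef_pos: [481.1, -257.4, 58.6]
eef_rot: [-3.141, 0.0, 1.249]
wrist_force: [-6.3, 1.5, 8.3]
finger_gap: 15.9
```

>>> send_rows([
  [[0.05, 0, 0, 0, 0], [0.05, 0, 0, 0, 0]],
])

```text
clock: 19.5
eef_pos: [481.5, -257.4, 58.8]
eef_rot: [3.141, 0.0, 1.248]
wrist_force: [-1.0, 1.8, 5.4]
finger_gap: 15.4
```

```bash
python3 lev.py
```

```text
phi 49.44 r 110.06 yaw-phi 22.06 Frad -1.4 Ftan -1.5 M [0.27 0.25 0.  ] gap 15.35789495209557 19.5
```

>>> send_rows([
  [[0.05, 0, 1.9, 0, -1], [0.05, 0.1, 5.8, 0, -3], [0.05, 0.4, 9.6, 0, -5], [0.05, 0.8, 13.4, 0, -7], [0.05, 1.4, 17.2, 0, -9], [0.05, 1.4, 17.2, 0, -9], [0.05, 1.4, 17.2, 0, -9]],
])

```text
clock: 20.2
eef_pos: [498.3, -261.7, 58.7]
eef_rot: [3.141, 0.0, 1.405]
wrist_force: [-1.3, 0.4, 6.4]
finger_gap: 15.7
```

```bash
python3 lev.py
```

```text
phi 58.44 r 110.2 yaw-phi 22.07 Frad -0.2 Ftan -1.4 M [ 0.1   0.43 -0.06] gap 15.747509379786681 20.2
```

>>> send_rows([
  [[0.05, 0.1, 3.8, 0, -2], [0.05, 0.3, 7.7, 0, -4], [0.05, 0.3, 7.7, 0, -4], [0.05, 0.3, 7.7, 0, -4]],
])

```text
clock: 20.6
eef_pos: [506.9, -262.6, 58.9]
eef_rot: [3.138, 0.001, 1.475]
wrist_force: [8.3, 1.4, 1.7]
finger_gap: 15.9
```

```bash
python3 lev.py
```

```text
phi 62.97 r 110.05 yaw-phi 21.51 Frad -2.0 Ftan 8.2 M [ 0.22 -1.28  0.09] gap 15.877496346738997 20.6
```

>>> send_rows([
  [[0.05, 0.1, 3.8, 0, -2], [0.05, 0.3, 7.7, 0, -4], [0.05, 0.3, 7.7, 0, -4], [0.05, 0.3, 7.7, 0, -4], [0.05, 0.3, 7.7, 0, -4]],
])

```text
clock: 21.1
eef_pos: [513.5, -263.1, 58.8]
eef_rot: [3.141, 0.001, 1.544]
wrist_force: [-1.4, -0.1, 5.8]
finger_gap: 15.4
```

```bash
python3 lev.py; python3 - <<'E'
from h import *
a=manip.camera("top")["img"][140:290,180:420,::-1]; b=manip.camera("side")["img"][140:350,240:400,::-1]
a=cv2.resize(a,(480,300),interpolation=3); b=cv2.resize(b,(229,300),interpolation=3)
cv2.imwrite("pics/i.png",np.hstack([a,b]))
E
```

```text
phi 66.41 r 110.27 yaw-phi 22.06 Frad 0.2 Ftan -1.4 M [ 0.02  0.31 -0.05] gap 15.397075780561607 21.1
```

View pics/i.png

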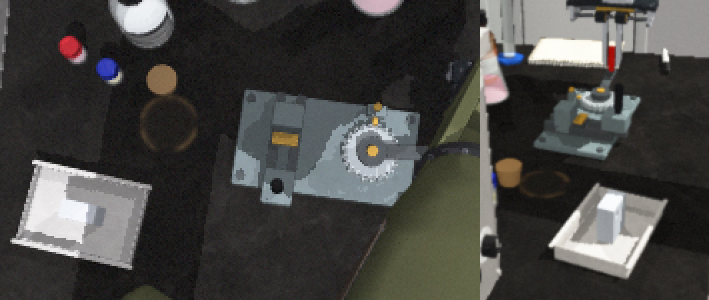

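```bash
python3 -c "
from h import *
s=manip.read_state(); print(abs(s['qd']).max(),s['finger_gap']); print(manip.sign_off())"
```

```text
0.0014464614031170066 15.664593355601182
the job is handed in; nothing more can be done
None
```

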